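Check the chopping board for damp with a two-pin probe

TASK

Check the chopping board for damp: first switch the meter on by turning the switch on its top clockwise until it clicks over to its far stop, then lift the two-pin probe out of its dock. Stand the probe upright on the oblong pencil mark on the board (not the round one), centred in the mark, with its pair of pins in line with the mark's length, and press gently so that the sprung foot goes about halfway in, well short of its stop. Finish while still holding the probe there like that, and leave the other kitchen things where they are.

Things in the scene. Friction and masses are not known exactly. Their poses are not given: they have to be found in the camera images.
- meter: Damp meter, fixed to the worktop: a low white case 130 x 100 mm in x and y, top at 44 mm, with a dark display across its +x end and the rotary switch near its -x end. Origin: centre of the underside; z up. It and the dock can change places between starts.
- switch_grip (a point): Point to grip the rotary switch, on its turning axis, which is vertical: 20 mm towards -x from the centre of the meter, 81 mm above the worktop, 7 mm below the top of the switch (88 mm). The switch is a black disc 44 mm across (58 mm above the worktop on its top) with an upright grip bar 42 mm long, 14 mm thick and 30 mm tall across it. The point's x axis runs along the bar and turns with it; the bar lies along the meter's x axis while the switch is off.
- switch (a joint): Angle of the switch in rad: 0 off (its start), grows clockwise seen from above, far stop (on) at 1.3. A sprung detent resists with up to about 0.13 Nm until 0.65, then carries the switch on to the stop; let go before that and it springs back.
- dock: Dock, fixed to the worktop: an upright grey block 74 x 50 mm in x and y, top at 70 mm, on a foot 94 x 72 mm. A rectangular socket for the probe runs down through it, 49 x 27 mm, open at the top. Origin: centre of the underside; z up. At the start the probe stands upright in it, its axes parallel to the dock's, and is drawn straight up.
- probe: Cordless two-pin probe, loose, about 0.13 kg: flat white handle 46 mm wide in x, 24 mm thick in y; a collar 60 x 38 mm lies 62 to 68 mm above the origin and rests on the dock's top; the grip part is 68 to 132 mm above the origin. Origin: midway between the pin tips with the foot fully out, 8 mm above the worktop at the start; z up along the handle. The two pins (4 mm thick, round tips) stand at x = -10 and +10 mm.
- probe_foot (a joint): How far the sprung foot with the pins is pushed up into the handle, in m: 0 out, 0.010 at its stop. The spring pushes back with 1 N at first touch, 3.5 N at half, 6 N at the stop.
- pins (a point): The point midway between the two pin tips, moving with the foot; axes as the probe's.
- board: Wooden chopping board, fixed, 250 mm in x, 360 mm in y, 22 mm thick, flat top at 22 mm above the worktop. Origin: centre of the underside.
- mark_centre (a point): Centre of the oblong pencil mark on the board's top: a dark outline 46 mm long (its x axis) and 26 mm wide with round ends and two dots 20 mm apart along x, where the pins go. 22 mm above the worktop; z up. Either pin may go on either dot.
- mark_round: The other pencil mark on the board: a plain ring 30 mm across, an old test spot, not to be used. Origin: its centre. The two marks can change places between starts.
- salt_mill: Wooden mill, 58 mm across, 170 mm tall, loose, at the back; not part of the job.
- honey_jar: Jar with a black lid, 63 mm across, 94 mm tall, loose, at the back; not part of the job.
- tea_box: Card box, 58 x 69 x 78 mm, loose, at the back; not part of the job.
- cocoa_tin: Tin, 61 mm across, 104 mm tall, loose, at the back; not part of the job.
- mug: Spotted mug, 82 mm across, 91 mm tall, loose, on the right; not part of the job.
- lemon: Lemon, 78 x 55 x 56 mm, loose, on the right; not part of the job.
Mind the look-alikes: they are no part of the job. There is more than one size of the probe; the one meant has the size given above.

How it is judged:
By the outcome, as a careful person would: the job done as asked, in the order asked, and still so for the second after the job is handed in, while the arm keeps its last pose, push and grip.
It also fails if it takes over 58 s, if anything falls off the work surface, if the arm or the gripper's body presses on something with over 40 N, if the wrist force passes 120 N, or if a joint passes its speed limit or range.

ROBOT

A 7-joint arm with a two-finger parallel gripper is mounted at the origin on a cart in front of the work surface, level with it; the furniture and walls round the work are solid. World frame = base frame: x ahead of the robot, y to its left, z up, the work surface at z = 0. Lengths are in m, angles in rad, forces in N, time in s.
With the tool pointing down it reaches from about 0.4 to 0.85 m from the base axis. Payload 6.9 kg.
Tool frame: the origin (TCP) lies at the very end of the fingers, on their centre line; the grasp point (between the pads) lies 19 mm behind it; z points along the fingers, y is the line along which they close (so a half turn about z gives the same grasp; the last joint's range is limited). The gripper opens to 85 mm and grips with 20 to 120 N. Pads are 22 mm wide; open, the fingers measure 114 mm over their backs; the gripper's body (76 mm by 85 mm) begins 54 mm behind the grasp point. The pads swing forward as they close: fully open they stand 13 mm farther back than shut.
Start: joints at [1.377, 0.507, -0.238, 1.5, 0.126, 1.149, -0.155], TCP at [0.185, -0.597, 0.231] pointing down, gripper open.
Joint ranges: [-3.08, 3.08], [-0.24, 2.05], [-1.43, 1.35], [0, 2.5], [-1.52, 4.66], [0.17, 1.96], [-2.89, 2.89]. Speed limits (rad/s): [2.39, 2.39, 3.14, 3.14, 3.14, 3.14, 3.14].

INTERFACE

Orientations are given as [roll, pitch, yaw] about the fixed x, y, z axes, in that order (R = Rz(yaw) Ry(pitch) Rx(roll)).
In Python, from station import sensors, imaging, job gives the robot as it stands.
- The arm moves only by the shell command python3 -m inch 'ROWS'. ROWS is JSON, a list of rows, each a list of 7 numbers: the shift along the tool's x, y, z in m, then the turn, a rotation vector about the tool's x, y, z in rad, then the finger opening in m, from 0 to 0.0854. In form: [[dx, dy, dz, ax, ay, az, grip], ...]. A call has 1 to 8 rows; each row shifts and turns the commanded pose from where the row before left it, along the tool's axes as they then stand; what a row does not reach is not made up. A row lasts 1/8 s, in which the tool goes at most 62.5 mm and 10.7 degrees, less where a joint would pass 70% of its speed; a pose out of reach is approached as far as the arm can. A call with a gripper value outside its range is refused whole. The fingers move at their own pace and stop on an object; the grip force is fixed at half the most. Time passes only in rows, so rows that do not move let the fingers close. It gives the time, the measured TCP pose, the force, the opening and the grip force at its end, in the units of the state.
- sensors.state(): the state, without advancing time (a new reading comes with each control period).
- imaging.read_camera(name): name is "side" or "top" or "wrist"; returns a dict with "frame" (400x640x3 uint8, blue, green, red), "vertical_fov" (degrees; the focal length in pixels is half the picture's height over the tangent of half this angle, whatever the lens; pixels are square), "cx", "cy" (the principal point, pixels), "extrinsics" (4x4, takes a point from camera to world coordinates). Camera axes: x right, y up, looking along -z (the intrinsics and any distortion apply to the point x, -y, -z); pixel columns grow to the right and rows downward; lengths in m; the calibration is good to about 2 mm. A picture is of the moment at which its call begins. There is no depth.
- job.finish_job(): hands the job in; it is judged then, once.
Trained networks look in the newest picture that a camera, given by its name, has taken for a name from the list of things; names that differ only in an ending like _2 or _b are one class to them, and where a whole thing is asked for, a point or a joint stands for the part that bears it (a point fixed in the world has none). Each returns a list of dicts, best first, with "p" (0 to 1); they miss things now and then, are a little off and sometimes report something else, mostly with a low value. They report only what shows in the picture. A call takes as long as a camera call. They do not tell look-alikes from the thing itself.
- imaging.trace(camera, thing): "mask" (400x640 bool, what is visible of it) and "centre" ([column, row] in pixels, amid what is visible of it).
- imaging.place_of(camera, thing): "centre" ([column, row] in pixels: a listed point, or the origin of a listed thing).
The state is a dict: "time_s": time; "joint_pos": joint angles; "qd": joint speeds; "joint_torque": joint torques, N m; "position": TCP position; "orientation": TCP orientation; "ft_force": force on the tool from outside, world axes, zero at the start; "moment": the same for the moment, N m; "grip_width": finger opening in m; "grip_force": force on a finger pad.
Only numpy, scipy, OpenCV 4.12 (cv2) and the standard library are available. Lean on these libraries where they do the work, as an engineer would, in place of code of your own. Each camera call takes 0.05 s, during which the arm holds its last target. There are 200 camera calls.

## Working session

There is one attempt and no reset: what is moved stays moved. The work goes in short steps, Python scripts to look and compute and a shell command to move; the robot and the scene stay as the last step left them, time stands still between calls to the robot, and variables do not carry over. Pictures are saved under pics/ and viewed, at most 10 in all, crops included, and the job is handed in when it is done.

```bash
mkdir -p pics; ls
cat > h.py <<'E'
import numpy as np, cv2
from station import sensors, imaging, job
from scipy.spatial.transform import Rotation as R
def cam(n):
    return imaging.read_camera(n)
def ray(c,px):
    f=200/np.tan(np.radians(c["vertical_fov"])/2)
    E=np.array(c["extrinsics"]); d=np.array([(px[0]-c["cx"])/f,-(px[1]-c["cy"])/f,-1])
    d=E[:3,:3]@d; return E[:3,3],d/np.linalg.norm(d)
def atz(c,px,z):
    o,d=ray(c,px); return o+d*(z-o[2])/d[2]
def proj(c,P):
    f=200/np.tan(np.radians(c["vertical_fov"])/2)
    E=np.array(c["extrinsics"]); p=E[:3,:3].T@(np.array(P)-E[:3,3])
    return np.array([c["cx"]+f*p[0]/-p[2],c["cy"]+f*p[1]/p[2]])
def tri(rs):
    A=0;b=0
    for o,d in rs:
        M=np.eye(3)-np.outer(d,d);A=A+M;b=b+M@o
    return np.linalg.solve(A,b)
E
python3 - <<'E'
from h import *
s=sensors.state();print({k:np.round(v,3) for k,v in s.items()})
cs={n:cam(n) for n in("top","side","wrist")}
for n,c in cs.items():
    cv2.imwrite(f"pics/{n}0.png",c["frame"]); print(n,{k:np.round(v,3) for k,v in c.items() if k!="frame"})
for n in("top","side"):
    for t in("meter","switch_grip","dock","probe","pins","board","mark_centre","mark_round"):
        print(n,t,[(np.round(r["centre"],1),round(r["p"],2)) for r in imaging.place_of(n,t)][:4])
E
```

```text
pics
{'time_s': np.float64(0.0), 'joint_pos': array([ 1.376,  0.508, -0.237,  1.501,  0.126,  1.149, -0.155]), 'qd': array([-0.003, -0.001,  0.002,  0.   ,  0.   ,  0.   ,  0.001]), 'joint_torque': array([-0.0000e+00, -6.2060e+01, -2.1870e+00, -2.4966e+01,  1.3000e-02,
        1.2000e-02,  0.0000e+00]), 'position': array([ 0.184, -0.597,  0.23 ]), 'orientation': array([-3.14,  0.  ,  0.3 ]), 'ft_force': array([-0.149,  0.371,  0.686]), 'moment': array([ 0.049, -0.006, -0.012]), 'grip_force': np.float64(0.0), 'grip_width': np.float64(0.086)}
top {'vertical_fov': np.float64(50.561), 'cx': np.float64(319.704), 'cy': np.float64(200.489), 'extrinsics': array([[-0.026,  0.995, -0.096,  0.451],
       [-0.999, -0.028, -0.019, -0.096],
       [-0.021,  0.095,  0.995,  1.447],
       [ 0.   ,  0.   ,  0.   ,  1.   ]])}
side {'vertical_fov': np.float64(46.119), 'cx': np.float64(325.782), 'cy': np.float64(198.792), 'extrinsics': array([[-0.687,  0.581, -0.437,  0.007],
       [-0.727, -0.549,  0.412,  0.459],
       [-0.   ,  0.601,  0.799,  1.123],
       [ 0.   ,  0.   ,  0.   ,  1.   ]])}
wr
[... 471 characters left out ...]
obe [(array([389.2, 258.7]), 0.62), (array([403.9, 225.2]), 0.55)]
top pins []
top board [(array([299. , 220.3]), 0.79)]
top mark_centre [(array([278.9, 215.1]), 0.51)]
top mark_round [(array([300.2, 222.7]), 0.5), (array([313.8, 205.2]), 0.35)]
side meter [(array([230.5, 334.4]), 0.83), (array([251.5, 206.2]), 0.66), (array([439.5, 157.4]), 0.18)]
side switch_grip [(array([306.6, 165.9]), 0.6)]
side dock [(array([408.1, 184.3]), 0.66), (array([283.1, 185.5]), 0.19)]
side probe [(array([408.3, 184.9]), 0.71), (array([421.8, 213.5]), 0.58)]
side pins []
side board [(array([322.8, 244.5]), 0.83)]
side mark_centre [(array([305.1, 169.7]), 0.63), (array([295.8, 248.6]), 0.62)]
side mark_round []
```

View pics/top0.png

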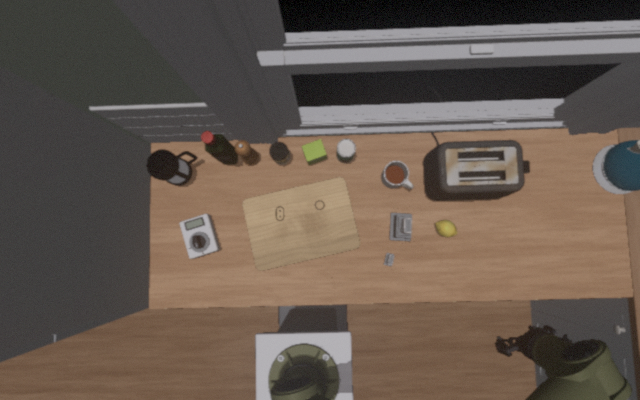

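View pics/side0.png

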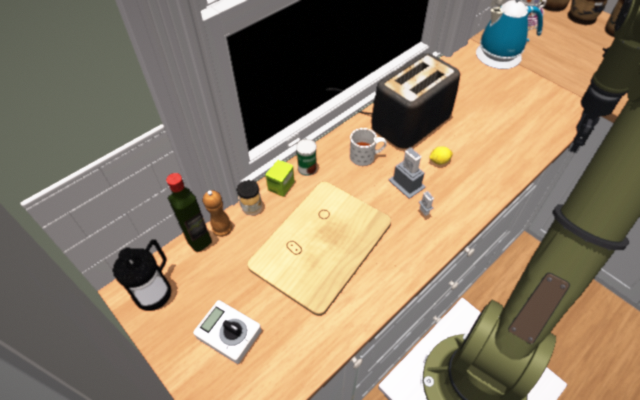

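Top view: meter at left (199,237) with its switch at (199,242), board in the middle with the oblong mark (280,213) and the ring (320,205), dock with probe at (401,226), and a small look-alike probe loose at (389,259). In the side view the docked probe is at (410,170) and the small one at (427,205). The docked one is the probe meant, since it stands upright in the dock with a collar. An enlarged crop should confirm this.

Run:
```python
from h import *
T=cv2.imread("pics/top0.png");S=cv2.imread("pics/side0.png")
def crop(I,u,v,w,h,k): return cv2.resize(I[v-h//2:v+h//2,u-w//2:u+w//2],(w*k,h*k),interpolation=cv2.INTER_CUBIC)
a=[crop(T,199,238,50,56,5),crop(T,300,210,50,56,5),crop(T,400,238,50,56,5)]
b=[crop(S,230,332,50,56,5),crop(S,305,232,50,56,5),crop(S,412,186,50,56,5)]
cv2.imwrite("pics/comp.png",np.vstack([np.hstack(a),np.hstack(b)]))
```

```text
(no output)
```

View pics/comp.png

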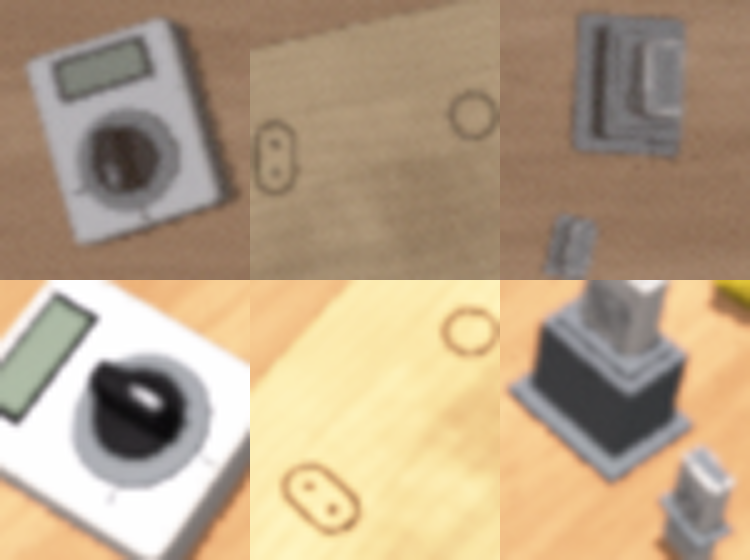

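The crops show the docked probe's handle at about 80 x 42 px, which comes to roughly 46 x 24 mm at its height. The loose one at (389,259) is clearly smaller, so the docked one is meant. The oblong mark with two dots is at (280,213). Next I compute the positions.

Run:
```python
from h import *
c=cam("top");s=cam("side")
def P(o,pts,x0=0,y0=0): return [((u-x0)/5+o[0]-.4,(v-y0)/5+o[1]-.4) for u,v in pts]
def show(n,pts,z,c=c):
    w=np.array([atz(c,p,z) for p in pts]); print(n,w.round(3)[:,:2].tolist(),'mean',w.mean(0).round(4)); return w
w=show("meter",P((174,210),[(27,62),(172,18),(225,195),(80,243)]),.044)
for i,j in((0,3),(1,2),(1,0),(2,3)):d=w[i]-w[j];print(np.linalg.norm(d).round(3),np.degrees(np.arctan2(d[1],d[0])).round(1))
w=show("dots top",P((275,182),[(275,143),(276,172)],250),.022)
w=show("dots side",P((280,204),[(310,486),(334,508)],250,280),.022,s)
w=show("foot",P((375,210),[(582,13),(683,18),(680,157),(575,150)],500),.008)
for i,j in((0,3),(1,2),(0,1),(3,2)):d=w[i]-w[j];print(np.linalg.norm(d).round(3),np.degrees(np.arctan2(d[1],d[0])).round(1))
w=show("ptop",P((375,210),[(643,38),(685,38),(685,118),(640,115)],500),.14)
for i,j in((0,3),(1,2),(0,1),(3,2)):d=w[i]-w[j];print(np.linalg.norm(d).round(3),np.degrees(np.arctan2(d[1],d[0])).round(1))
w=show("small",P((375,210),[(570,247)],500),.05)
# switch two-view: switch top of bar
a=P((174,210),[(125,160)])[0]; b=P((205,304),[(138,400)],0,280)[0]
print("switch tri",tri([ray(c,a),ray(s,b)]).round(4))
print("dots tri",tri([ray(c,P((275,182),[(275.5,157.5)],250)[0]),ray(s,P((280,204),[(322,497)],250,280)[0])]).round(4))
```

```text
meter [[0.527, 0.401], [0.554, 0.304], [0.436, 0.269], [0.407, 0.365]] mean [0.4811 0.335  0.044 ]
0.126 16.6
0.124 16.5
0.101 -74.7
0.101 -73.2
dots top [[0.559, 0.067], [0.54, 0.067]] mean [0.5494 0.0667 0.022 ]
dots side [[0.559, 0.067], [0.539, 0.067]] mean [0.5488 0.0669 0.022 ]
foot [[0.543, -0.31], [0.538, -0.378], [0.444, -0.372], [0.45, -0.302]] mean [ 0.4937 -0.3404  0.008 ]
0.093 -5.3
0.094 -3.9
0.068 85.6
0.071 84.7
ptop [[0.518, -0.327], [0.517, -0.353], [0.468, -0.351], [0.471, -0.323]] mean [ 0.4936 -0.3386  0.14  ]
0.047 -4.8
0.049 -2.7
0.026 88.4
0.028 84.6
small [[0.388, -0.29]] mean [ 0.3876 -0.2897  0.05  ]
switch tri [0.4612 0.3301 0.0642]
dots tri [0.5493 0.0667 0.0211]
```

```bash
cat > go.py <<'E'
import sys; from h import *
def go(t,yaw=None):
    s=sensors.state(); M=R.from_euler('xyz',s["orientation"])
    G=R.from_euler('xyz',[np.pi,0,yaw]) if yaw is not None else M
    print("pos",s["position"].round(4) if hasattr(s["position"],'round') else s["position"],"ori",np.round(s["orientation"],4),"t",s["time_s"],"F",np.round(s["ft_force"],1),"w",s["grip_width"])
    print("tool shift",M.inv().apply(np.array(t)-s["position"]).round(4),"turn",(M.inv()*G).as_rotvec().round(4),"q",np.round(s["joint_pos"],2))
if __name__=="__main__":
    a=list(map(float,sys.argv[1:])); go(a[:3],a[3] if len(a)>3 else None)
E
python3 -m inch '[[0.048,-0.0305,-0.006,0,0,0,0.085],[0.048,-0.0305,-0.006,0,0,0,0.085],[0.048,-0.0305,-0.006,0,0,0,0.085],[0.048,-0.0305,-0.006,0,0,0,0.085],[0.048,-0.0305,-0.006,0,0,0,0.085],[0.048,-0.0305,-0.006,0,0,0,0.085],[0.048,-0.0305,-0.006,0,0,0,0.085],[0.048,-0.0305,-0.006,0,0,0,0.085]]'; python3 go.py .46 .25 .25 .288
```

```text
time_s: 2.05
position: [0.4804, -0.2492, 0.2797]
orientation: [3.141, -0.0, 0.299]
ft_force: [0.9, -0.1, -0.5]
grip_width: 0.0849
grip_force: 0.0
pos [ 0.4804 -0.2492  0.2797] ori [ 3.141e+00 -3.000e-04  2.995e-01] t 2.05 F [ 0.9 -0.1 -0.5] w 0.08492940941278328
tool shift [ 0.1278 -0.483   0.0295] turn [ 0.0006 -0.0003  0.0115] q [ 0.69  0.35 -0.36  1.64  0.13  1.18 -0.98]
```

```bash
python3 - <<'E'
from h import *
c=cam("wrist");cv2.imwrite("pics/wA.png",c["frame"]);np.save("wA.npy",{k:v for k,v in c.items()},allow_pickle=True)
E
python3 -m inch '[[0.016,-0.0604,0.0037,0,0,0.0015,0.085],[0.016,-0.0604,0.0037,0,0,0.0015,0.085],[0.016,-0.0604,0.0037,0,0,0.0015,0.085],[0.016,-0.0604,0.0037,0,0,0.0015,0.085],[0.016,-0.0604,0.0037,0,0,0.0015,0.085],[0.016,-0.0604,0.0037,0,0,0.0015,0.085],[0.016,-0.0604,0.0037,0,0,0.0015,0.085],[0.016,-0.0604,0.0037,0,0,0.001,0.085]]' >/dev/null
python3 - <<'E'
from h import *
c=cam("wrist");cv2.imwrite("pics/wB.png",c["frame"]);np.save("wB.npy",c,allow_pickle=True)
print([(r["centre"],r["p"]) for r in imaging.place_of("wrist","switch_grip")])
E
python3 go.py .462 .329 .16 .288
```

```text
[([236.7, 153.5], 0.78)]
pos [0.4593 0.2562 0.2498] ori [-3.1364e+00 -8.0000e-04  2.9880e-01] t 3.2 F [-0.9 -0.6 -0. ] w 0.08481946707850188
tool shift [ 0.0239 -0.0683  0.0902] turn [-0.0052 -0.0008  0.0108] q [-0.16  0.37 -0.56  1.73  0.21  1.1  -2.05]
```

View pics/wB.png

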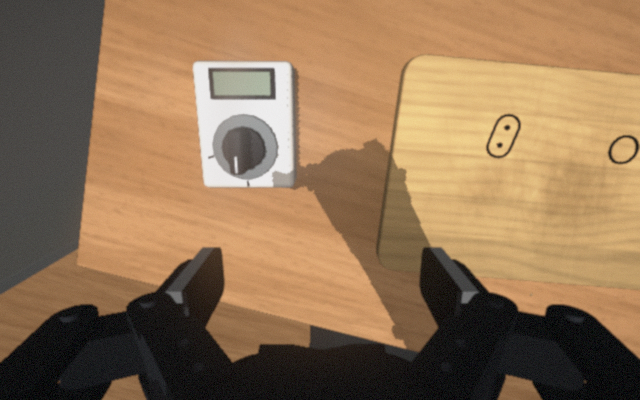

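View pics/wA.png

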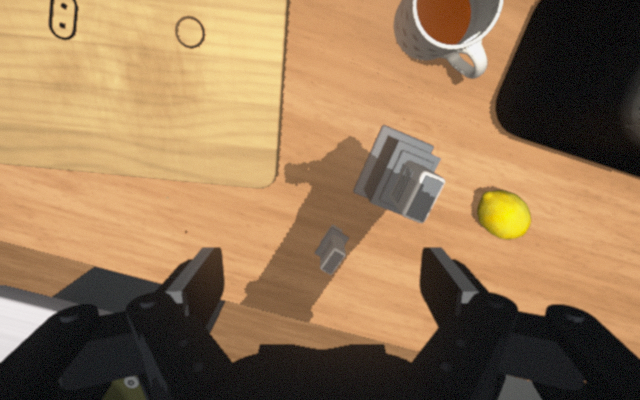

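Wrist view B: meter at (245,125) with switch (244,147), bar along the meter's length with its handle end at (237,160). Oblong mark dots at (507,127) and (500,145), ring at (623,149). Wrist view A: docked probe top (426,197), small look-alike (332,252), whose top face is about half the size.

Run:
```python
from h import *
a=np.load("wA.npy",allow_pickle=True).item();b=np.load("wB.npy",allow_pickle=True).item()
def show(n,c,pts,z):
    w=np.array([atz(c,p,z) for p in pts]); print(n,w.mean(0).round(4))
    for i in range(len(w)):
        d=w[i]-w[i-1];print("  ",np.linalg.norm(d).round(4),np.degrees(np.arctan2(d[1],d[0])).round(1))
show("meter",b,[(194,63),(292,63),(298,186),(204,187)],.044)
show("disc",b,[(244.5,146.5)],.05)
print("net switch",atz(b,(236.7,153.5),.081))
show("dots",b,[(507,127),(500,145)],.022)
show("dotsA",a,[(64,6.5),(63,25.5)],.022)
show("ptop",a,[(425,172),(444,180),(428,222),(407,212)],.14)
show("dockfoot",a,[(385,125),(439,148)],.008)
t=cam("top")
print("probe top tri",tri([ray(a,(426,197)),ray(t,(375+163/5-.4,210+77/5-.4))]).round(4))
print("switch tri", tri([ray(b,(237,153.5)),ray(t,(174+125/5-.4,210+160/5-.4))]).round(4))
I=b["frame"][40:200,180:320]; J=a["frame"][110:240,350:460]
cv2.imwrite("pics/c2.png",np.hstack([cv2.resize(I,(480,549),interpolation=2)[:500],cv2.resize(J,None,fx=2.8,fy=500/130,interpolation=2)]))
```

```text
meter [0.4818 0.3364 0.044 ]
   0.1256 15.6
   0.0963 -73.5
   0.1245 -161.9
   0.1019 107.1
disc [0.4633 0.3336 0.05  ]
   0.0 0.0
net switch [0.46046981 0.33339312 0.081     ]
dots [0.5506 0.067  0.022 ]
   0.0203 2.6
   0.0203 -177.4
dotsA [0.5499 0.0672 0.022 ]
   0.0193 2.3
   0.0193 -177.7
ptop [ 0.4963 -0.3405  0.14  ]
   0.0388 -2.6
   0.0186 -95.3
   0.0403 -178.1
   0.0218 81.3
dockfoot [ 0.5407 -0.3475  0.008 ]
   0.0743 84.9
   0.0743 -95.1
probe top tri [ 0.4949 -0.3399  0.1389]
switch tri [0.4589 0.3329 0.0646]
```

```bash
python3 -m inch '[[0,0,0,0,0,-0.184,0.06],[0,0,0,0,0,-0.184,0.06],[0,0,0,0,0,-0.184,0.06],[0,0,0,0,0,-0.184,0.06],[0,0,0,0,0,-0.184,0.06],[0,0,0,0,0,-0.184,0.06],[0,0,0,0,0,-0.184,0.06],[0,0,0,0,0,-0.184,0.06]]' >/dev/null; python3 -m inch '[[0,0,0,0,0,-0.184,0.06],[0,0,0,0,0,-0.184,0.06],[0,0,0,0,0,-0.184,0.06],[0,0,0,0,0,-0.184,0.06],[0,0,0,0,0,-0.184,0.06],[0,0,0,0,0,-0.184,0.06],[0,0,0,0,0,-0.184,0.06],[0,0,0,0,0,-0.184,0.06]]' >/dev/null;  python3 go.py .462 .3315 .12 -2.852
```

```text
pos [0.4624 0.2461 0.2495] ori [-3.1398e+00  2.0000e-04 -3.0473e+00] t 5.25 F [-0.4  0.6  0.3] w 0.059668399145697916
tool shift [-0.0076  0.0853  0.1294] turn [-1.800e-03  1.000e-04 -1.953e-01] q [ 0.26  0.61 -1.34  1.73  0.62  1.31  0.46]
```

```bash
python3 -m inch '[[-0.001,0.017,0.026,0,0,-0.098,0.06],[-0.002,0.017,0.026,0,0,-0.097,0.06],[-0.002,0.017,0.026,0,0,0,0.06],[-0.001,0.017,0.026,0,0,0,0.06],[-0.001,0.017,0.026,0,0,0,0.06],[0,0,0,0,0,0,0.06]]' >/dev/null;  python3 go.py .462 .3315 .065 -2.852
python3 - <<'E'
from h import *
c=cam("wrist");cv2.imwrite("pics/wC.png",c["frame"])
print([(r["centre"],r["p"]) for r in imaging.place_of("wrist","switch_grip")])
E
```

```text
pos [0.4491 0.3309 0.1181] ori [-3.1396e+00 -2.6000e-03 -2.8556e+00] t 6.0 F [-0.5 -0.3 -0.8] w 0.06013967947953226
tool shift [-0.0127 -0.003   0.0531] turn [-0.002  -0.0026 -0.0036] q [ 0.01  0.79 -1.21  1.82  0.82  1.14  0.36]
[([318.9, 247.0], 0.68)]
```

View pics/wC.png

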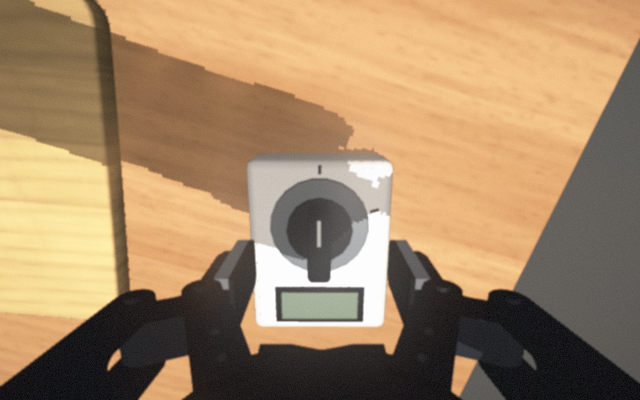

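Wrist view C: switch disc at (320,224), bar vertical in the picture at column 319, centred between the fingers (250 and 395). The bar lies along the meter.

```bash
python3 - <<'E'
from h import *
c=cam("wrist");print(atz(c,(320,224),.055),atz(c,(318.9,247),.081))
E
python3 -m inch '[[-0.006,-0.002,0.013,0,0,0,0.06],[-0.006,-0.001,0.013,0,0,0,0.06],[0,0,0.013,0,0,0,0.06],[0,0,0.013,0,0,0,0.06],[0,0,0,0,0,0,0.06]]';  python3 go.py .462 .3315 .065 -2.852
```

```text
[0.45970976 0.33341614 0.055     ] [0.46452959 0.33427256 0.081     ]
time_s: 6.78
position: [0.461, 0.3324, 0.0664]
orientation: [-3.141, -0.002, -2.855]
ft_force: [-0.3, -0.6, -0.4]
grip_width: 0.0599
grip_force: 0.0
pos [0.461  0.3324 0.0664] ori [-3.1409e+00 -2.0000e-03 -2.8553e+00] t 6.775 F [-0.3 -0.6 -0.4] w 0.059882709768142924
tool shift [-0.0007 -0.0011  0.0014] turn [-0.0006 -0.002  -0.0033] q [-0.02  0.86 -1.15  1.85  0.91  1.08  0.32]
```

```bash
python3 -m inch '[[0,0,0,0,0,0,0.0],[0,0,0,0,0,0,0.0],[0,0,0,0,0,0,0.0],[0,0,0,0,0,0,0.0],[0,0,0,0,0,0,0.0],[0,0,0,0,0,0,0.0]]'; python3 go.py .462 .3315 .065 -2.852
```

```text
time_s: 7.52
position: [0.4618, 0.333, 0.0684]
orientation: [-3.142, 0.001, -2.856]
ft_force: [0.0, -1.5, 6.4]
grip_width: 0.0127
grip_force: 59.3
pos [0.4618 0.333  0.0684] ori [-3.1415e+00  8.0000e-04 -2.8561e+00] t 7.525 F [ 0.  -1.5  6.4] w 0.012657064708210118
tool shift [ 0.0003 -0.0014  0.0034] turn [-0.0001  0.0008 -0.0041] q [-0.02  0.86 -1.15  1.84  0.91  1.08  0.32]
```

```bash
python3 -m inch '[[0,0,-0.002,0,0,0.12,0],[0,0,0,0,0,0.18,0],[0,0,0,0,0,0.18,0],[0,0,0,0,0,0.18,0],[0,0,0,0,0,0.18,0],[0,0,0,0,0,0.18,0],[0,0,0,0,0,0.18,0],[0,0,0,0,0,0.14,0]]'; python3 -m inch '[[0,0,0,0,0,0,0]]' ; python3 go.py .462 .3315 .065 2.131
```

```text
time_s: 8.52
position: [0.4621, 0.3334, 0.0686]
orientation: [3.141, -0.001, 2.083]
ft_force: [3.8, 4.2, -13.1]
grip_width: 0.0128
grip_force: 66.8
time_s: 8.65
position: [0.462, 0.3334, 0.0686]
orientation: [3.141, -0.0, 2.089]
ft_force: [5.0, 4.0, -15.5]
grip_width: 0.0123
grip_force: 64.3
pos [0.462  0.3334 0.0686] ori [ 3.1406e+00 -4.0000e-04  2.0889e+00] t 8.65 F [  5.    4.  -15.5] w 0.012308896131693593
tool shift [-0.0016 -0.0009  0.0036] turn [ 0.001  -0.0004 -0.0421] q [-0.16  0.72 -0.83  1.85  0.68  0.89 -0.81]
```

```bash
python3 -m inch '[[0,0,0,0,0,0,0.06],[0,0,0,0,0,0,0.06],[0,0,0,0,0,0,0.06],[0,0,-0.02,0,0,0,0.06],[0,0,-0.05,0,0,0,0.06],[0,0,-0.06,0,0,0,0.06],[0,0,-0.06,0,0,0,0.06]]' ; python3 go.py .495 -.25 .27 3.07;python3 - <<'E'
from h import *
c=cam("wrist");cv2.imwrite("pics/wD.png",c["frame"])
E
```

```text
time_s: 9.52
position: [0.4611, 0.3329, 0.2632]
orientation: [3.141, -0.001, 2.088]
ft_force: [1.9, 0.4, -0.2]
grip_width: 0.06
grip_force: 0.0
pos [0.4611 0.3329 0.2632] ori [ 3.1407e+00 -7.0000e-04  2.0881e+00] t 9.525 F [ 1.9  0.4 -0.2] w 0.06003002758050495
tool shift [-0.5234 -0.2588 -0.0074] turn [ 1.200e-03 -2.000e-04 -9.819e-01] q [-0.07  0.52 -0.98  1.6   0.45  1.27 -0.61]
```

View pics/wD.png

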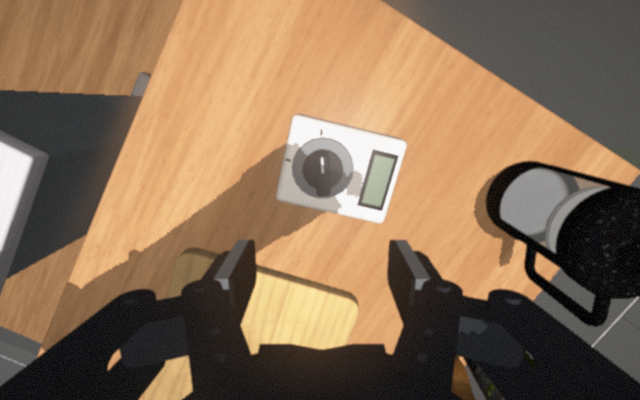

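The switch's index line at (323,165) now points across the meter, at the second tick, and it stayed there after release: on. Next, the dock.

```bash
python3 -m inch '[[0,0,0,0,0,-0.18,0.06],[0,0,0,0,0,-0.18,0.06],[0,0,0,0,0,-0.18,0.06],[0,0,0,0,0,-0.18,0.06],[0,0,0,0,0,-0.18,0.06],[0,0,0,0,0,-0.08,0.06]]' ; python3 go.py .495 -.25 .27 3.066
```

```text
time_s: 10.32
position: [0.4615, 0.3328, 0.2611]
orientation: [3.141, 0.0, 3.072]
ft_force: [-0.7, -0.8, 0.6]
grip_width: 0.0604
grip_force: 0.0
pos [0.4615 0.3328 0.2611] ori [3.1410e+00 4.0000e-04 3.0715e+00] t 10.325 F [-0.7 -0.8  0.6] w 0.060418370004518426
tool shift [-0.0743 -0.579  -0.0092] turn [0.0006 0.0004 0.0055] q [ 0.04  0.63 -1.25  1.6   0.61  1.36  0.22]
```

```bash
python3 -m inch '[[-0.0075,-0.058,0,0,0,0,0.06],[-0.0075,-0.058,0,0,0,0,0.06],[-0.0075,-0.058,0,0,0,0,0.06],[-0.0075,-0.058,0,0,0,0,0.06],[-0.0075,-0.058,0,0,0,0,0.06],[-0.0075,-0.058,0,0,0,0,0.06],[-0.0075,-0.058,0,0,0,0,0.06],[-0.0075,-0.058,0,0,0,0.005,0.06]]' >/dev/null; python3 -m inch '[[-0.0075,-0.058,0,0,0,0,0.06],[-0.0075,-0.058,-0.005,0,0,0,0.06],[0,0,0,0,0,0,0.06]]';  python3 go.py .495 -.34 .20 3.066
python3 - <<'E'
from h import *
c=cam("wrist");cv2.imwrite("pics/wE.png",c["frame"]);np.save("wE.npy",c,allow_pickle=True)
for t in("probe","dock"):print(t,[(np.round(r["centre"],1),round(r["p"],2),r["mask"].sum()) for r in imaging.trace("wrist",t)])
E
```

```text
time_s: 11.7
position: [0.4921, -0.2564, 0.2649]
orientation: [-3.141, -0.0, 3.053]
ft_force: [-0.1, 1.4, -0.2]
grip_width: 0.0601
grip_force: 0.0
pos [ 0.4921 -0.2564  0.2649] ori [-3.1414e+00 -3.0000e-04  3.0533e+00] t 11.7 F [-0.1  1.4 -0.2] w 0.060139012737091734
tool shift [-0.0103 -0.083   0.0649] turn [-0.0002 -0.0003 -0.0127] q [ 1.19  0.66 -1.35  1.63  0.65  1.4   1.24]
probe [(array([235.9, 187.7]), 0.95, np.int64(3140)), (array([282. ,  68.5]), 0.7, np.int64(1113))]
dock [(array([265.5, 153.8]), 0.92, np.int64(2922)), (array([630.8, 316.6]), 0.5, np.int64(735)), (array([596.6, 333.9]), 0.47, np.int64(2392)), (array([596. , 184.4]), 0.41, np.int64(303))]
```

View pics/wE.png

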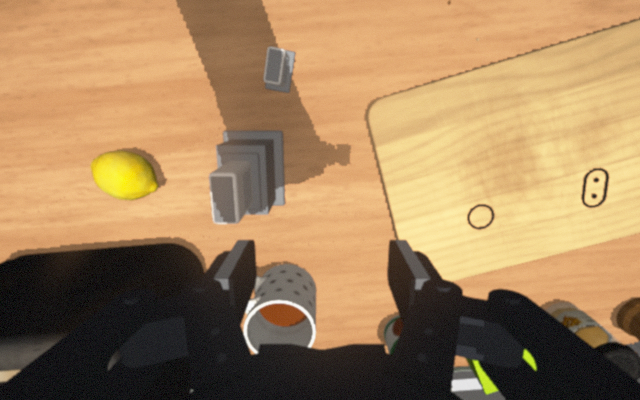

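Wrist view E: docked probe top at (225,196), small look-alike (280,67), oblong mark (596,188), ring (481,216), mug (283,310).

```bash
python3 - <<'E'
from h import *
a=np.load("wA.npy",allow_pickle=True).item();e=np.load("wE.npy",allow_pickle=True).item()
print("tri",tri([ray(a,(426,197)),ray(e,(225,196))]).round(4), atz(e,(225,196),.139).round(4))
w=[atz(e,p,.139) for p in((213,171),(239,169),(237,221),(212,222))]
print(np.round(w,4)); 
d=(w[1]-w[2]);print(np.degrees(np.arctan2(d[1],d[0])));d=(w[0]-w[3]);print(np.degrees(np.arctan2(d[1],d[0])))
w=[atz(e,p,.022) for p in((596,180),(594,196))];print("dots",np.round(w,4),atz(e,(595,188),.022))
w=[atz(e,p,.008) for p in((284,131),(284,204))];print("foot",np.round(w,4))
I=e["frame"][110:240,190:310];cv2.imwrite("pics/c3.png",cv2.resize(I,None,fx=4,fy=4,interpolation=2))
E
python3 -m inch '[[-0.002,-0.02,0,0,0,-0.013,0.06],[-0.002,-0.02,0,0,0,0,0.06],[-0.002,-0.02,0,0,0,0,0.06],[-0.002,-0.02,0,0,0,0,0.06],[0,0,0,0,0,0,0.06]]';  python3 go.py .495 -.34 .18 3.066
python3 - <<'E'
from h import *
c=cam("wrist");cv2.imwrite("pics/wF.png",c["frame"]);np.save("wF.npy",c,allow_pickle=True)
E
```

```text
tri [ 0.4946 -0.3419  0.1316] [ 0.4923 -0.3374  0.139 ]
[[ 0.4702 -0.3437  0.139 ]
 [ 0.4705 -0.3221  0.139 ]
 [ 0.5152 -0.3308  0.139 ]
 [ 0.5142 -0.3524  0.139 ]]
168.9916022833251
168.85862712218383
dots [[0.5411 0.0685 0.022 ]
 [0.561  0.0687 0.022 ]] [0.55094879 0.06858325 0.022     ]
foot [[ 0.4521 -0.2969  0.008 ]
 [ 0.5421 -0.3076  0.008 ]]
time_s: 12.48
position: [0.4949, -0.3334, 0.2641]
orientation: [3.141, -0.0, 3.072]
ft_force: [-0.2, 0.2, 0.1]
grip_width: 0.0596
grip_force: 0.0
pos [ 0.4949 -0.3334  0.2641] ori [ 3.1409e+00 -5.0000e-04  3.0721e+00] t 12.475 F [-0.2  0.2  0.1] w 0.059644365775378606
tool shift [-0.0006 -0.0066  0.0841] turn [ 0.0007 -0.0005  0.0061] q [ 1.24  0.72 -1.33  1.52  0.7   1.46  1.39]
```

View pics/wF.png

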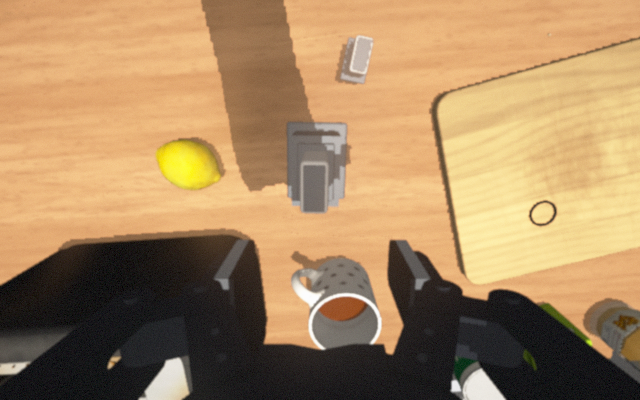

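Wrist view F: probe top at (314.5,187), its edges parallel to the picture columns. The dock foot runs from (288,122) to (346,207), and the fingers' midline is at column 321.

Run:
```python
from h import *
a=np.load("wA.npy",allow_pickle=True).item();f=np.load("wF.npy",allow_pickle=True).item();e=np.load("wE.npy",allow_pickle=True).item();t=cam("top")
p=(314.5,187)
print(atz(f,p,.139).round(4),tri([ray(a,(426,197)),ray(e,(225,196)),ray(f,p),ray(t,(407.2,225))]).round(4))
w=[atz(f,q,.139) for q in((302,161),(328,161),(327,213),(301,213))]
for i,j in((1,2),(0,3)): d=w[j]-w[i];print(np.linalg.norm(d),np.degrees(np.arctan2(d[1],d[0])))
d=atz(f,(289,204),.008)-atz(f,(288,122),.008);print(np.degrees(np.arctan2(d[1],d[0])))
# refine mark position: network segmentation none; use edges
print(proj(f,sensors.state()["position"]))
```

```text
[ 0.4939 -0.3384  0.139 ] [ 0.4943 -0.3395  0.1362]
0.04465043327181694 -4.764217123837102
0.04466791391743746 -5.9632691651783105
-4.80305093319444
[325.55739681 253.80018654]
```

```bash
python3 -m inch '[[0,-0.0028,0.045,0,0,0.018,0.06],[0,-0.0028,0.045,0,0,0,0.06],[0,0,0.04,0,0,0,0.06],[0,0,0.025,0,0,0,0.06],[0,0,0.013,0,0,0,0.06],[0,0,0,0,0,0,0.06]]';  python3 go.py .4942 -.339 .094 3.054
```

```text
time_s: 13.32
position: [0.4948, -0.3365, 0.0966]
orientation: [3.141, -0.0, 3.058]
ft_force: [-0.6, 0.6, 0.9]
grip_width: 0.06
grip_force: 0.0
pos [ 0.4948 -0.3365  0.0966] ori [ 3.1410e+00 -5.0000e-04  3.0582e+00] t 13.325 F [-0.6  0.6  0.9] w 0.06004784097859935
tool shift [ 0.0004 -0.0026  0.0026] turn [ 0.0006 -0.0005  0.0042] q [ 1.2   0.88 -1.21  1.74  0.89  1.18  1.22]
```

```bash
python3 -m inch '[[0,-0.0025,0.002,0,0,0.004,0.06],[0,0,0,0,0,0,0.03],[0,0,0,0,0,0,0.03],[0,0,0,0,0,0,0.0],[0,0,0,0,0,0,0],[0,0,0,0,0,0,0],[0,0,0,0,0,0,0],[0,0,0,0,0,0,0]]';  python3 go.py .4942 -.339 .094 3.054
```

```text
time_s: 14.32
position: [0.4949, -0.3398, 0.0953]
orientation: [-3.141, 0.001, 3.053]
ft_force: [-1.6, -1.3, 6.2]
grip_width: 0.0234
grip_force: 59.5
pos [ 0.4949 -0.3398  0.0953] ori [-3.1411e+00  7.0000e-04  3.0531e+00] t 14.325 F [-1.6 -1.3  6.2] w 0.02342937848646168
tool shift [0.0007 0.0007 0.0013] turn [-0.0005  0.0007 -0.0009] q [ 1.2   0.88 -1.2   1.74  0.89  1.18  1.22]
```

```bash
python3 -m inch '[[0,0,-0.015,0,0,0,0],[0,0,-0.025,0,0,0,0],[0,0,-0.025,0,0,0,0],[0,0,-0.025,0,0,0,0],[0,0,-0.03,0,0,0,0],[0,0,-0.01,0,0,0,0],[0,0,0,0,0,0,0]]';  python3 go.py .55 .067 .2253 3.18
python3 - <<'E'
from h import *
for n in("side","top","wrist"):
    c=cam(n);np.save(f"G{n}.npy",c,allow_pickle=True)
    for t in("probe","pins"):print(n,t,[(np.round(r["centre"],1),round(r["p"],2)) for r in imaging.place_of(n,t)][:3])
E
```

```text
time_s: 15.2
position: [0.4948, -0.3395, 0.2255]
orientation: [-3.141, 0.001, 3.053]
ft_force: [0.2, -0.5, -1.4]
grip_width: 0.0234
grip_force: 58.8
pos [ 0.4948 -0.3395  0.2255] ori [-3.1408e+00  1.0000e-03  3.0532e+00] t 15.2 F [ 0.2 -0.5 -1.4] w 0.023357783334569424
tool shift [-1.910e-02  4.098e-01 -1.000e-04] turn [-0.0008  0.001  -0.1268] q [ 1.24  0.75 -1.3   1.57  0.73  1.39  1.35]
side probe [(array([411.1, 153.6]), 0.81), (array([422.2, 213.5]), 0.48), (array([436.8, 159.1]), 0.45)]
side pins [(array([320.7, 245.4]), 0.39)]
top probe [(array([388.7, 258.8]), 0.51), (array([410.2, 223.7]), 0.5)]
top pins [(array([299.1, 223.3]), 0.43)]
wrist probe [(array([320.2, 202.5]), 0.89), (array([363.8,  61.8]), 0.72)]
wrist pins [(array([319.6, 166.8]), 0.18)]
```

```bash
python3 -m inch '[[-0.0024,0.0512,0,0,0,0,0],[-0.0024,0.0512,0,0,0,0,0],[-0.0024,0.0512,0,0,0,0,0],[-0.0024,0.0512,0,0,0,0,0],[-0.0024,0.0512,0,0,0,0,0],[-0.0024,0.0512,0,0,0,0,0],[-0.0024,0.0512,0,0,0,0,0],[-0.0024,0.0512,0,0,0,0,0]]' >/dev/null;python3 -m inch '[[0,0,0.02,0,0,-0.055,0],[0,0,0.02,0,0,-0.054,0],[0,0,0.02,0,0,0,0],[0,0,0.01,0,0,0,0],[0,0,0,0,0,0,0]]' ; python3 go.py .55 .067 .144 3.162
```

```text
time_s: 17.27
position: [0.5496, 0.0658, 0.1539]
orientation: [-3.142, -0.002, -3.122]
ft_force: [0.4, 0.0, -0.5]
grip_width: 0.023
grip_force: 59.2
pos [0.5496 0.0658 0.1539] ori [-3.1416e+00 -1.5000e-03 -3.1224e+00] t 17.275 F [ 0.4  0.  -0.5] w 0.023004029071414134
tool shift [-0.0005  0.0011  0.0099] turn [-0.     -0.0015 -0.0012] q [ 0.53  0.72 -1.2   1.79  0.74  1.16  0.68]
```

```bash
python3 -m inch '[[-0.0005,0.001,0.02,0,0,0,0],[0,0,0.01,0,0,0,0],[0,0,0,0,0,0,0]]'
python3 - <<'E'
from h import *
s=cam("side");w=cam("wrist");np.save("Hs.npy",s,allow_pickle=True);np.save("Hw.npy",w,allow_pickle=True)
st=sensors.state();p=np.array(st["position"]);print(p,st["orientation"])
print("side mark",proj(s,[.55,.067,.022]),"pins",proj(s,p-[0,0,.087]))
print("wrist mark",proj(w,[.55,.067,.022]),"pins",proj(w,p-[0,0,.087]),"collar",proj(w,p-[0,0,.022]))
for n in("side","wrist"):
  for t in("pins","mark_centre","probe"):print(n,t,[(np.round(r["centre"],1),round(r["p"],2)) for r in imaging.place_of(n,t)][:2])
u,v=map(int,proj(s,[.55,.067,.03]));a=cv2.resize(s["frame"][v-30:v+30,u-30:u+30],(400,400),interpolation=2)
u2,v2=map(int,proj(w,[.55,.067,.022]));print(u,v,u2,v2)
u2=min(max(u2,100),540);v2=min(max(v2,100),300)
b=cv2.resize(w["frame"][v2-100:v2+100,u2-100:u2+100],(400,400),interpolation=2);print(u2,v2)
cv2.imwrite("pics/comp2.png",np.hstack([a,b]))
E
```

```text
time_s: 17.65
position: [0.5498, 0.0675, 0.1238]
orientation: [-3.141, -0.002, -3.121]
ft_force: [0.0, -0.2, -0.8]
grip_width: 0.0236
grip_force: 59.2
[0.55041828 0.067988   0.12485198] [ 3.14127770e+00  8.80639731e-05 -3.12065846e+00]
side mark [293.66816444 246.73332579] pins [292.96549268 243.79971544]
wrist mark [319.62136249 194.77611285] pins [320.87313864 201.18144832] collar [320.73064943 235.763871  ]
side pins []
side mark_centre [(array([297.3, 246.6]), 0.68), (array([294.5, 251.2]), 0.45)]
side probe [(array([295.4, 245.5]), 0.91), (array([421.8, 213.9]), 0.72)]
wrist pins []
wrist mark_centre []
wrist probe [(array([319.2, 199.3]), 0.92)]
293 245 319 194
319 194
```

View pics/comp2.png

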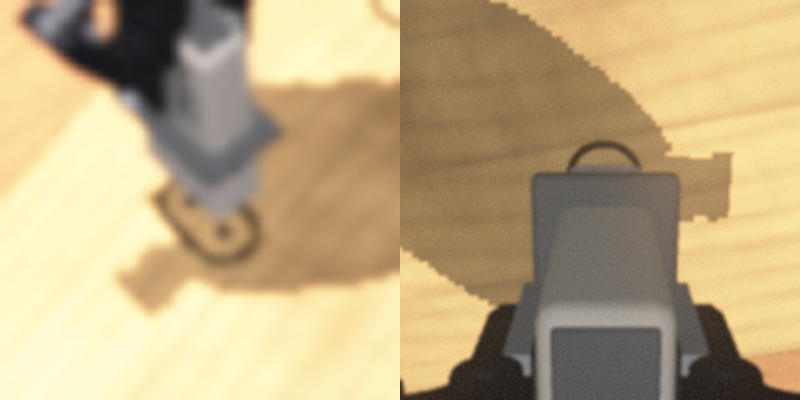

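The left (side) crop shows the pins just above the mark: near dot at crop (223,231), collar corners at (282,130), (212,185) and (150,140). In the right (wrist) crop the mark's arc is centred at column 604 and the collar at 606, so it is aligned sideways. Next I check along the length using the collar corners.

Run:
```python
from h import *
s=np.load("Hs.npy",allow_pickle=True).item();w=np.load("Hw.npy",allow_pickle=True).item()
p=np.array([.5500,.0677,.1243]);Z=R.from_euler('z',.02)
cr=lambda q:((q-[263,215])*400/60).round(1)
for h in(.062,.068):
  for x,y in((-.03,-.019),(-.03,.019),(.03,.019)):
    print(h,x,y,cr(proj(s,p+Z.apply([x,y,0])+[0,0,h-.087])))
print("1mm x",cr(proj(s,p+[.01,0,-.02]))-cr(proj(s,p+[0,0,-.02])))
for d in(-.01,.01):print("dot",cr(proj(s,[.55+d,.067,.022])), "pin", cr(proj(s,p+[d,0,-.087])))
# wrist crop: collar far edge (y=173) & corners
cw=lambda q:((q-[219,94])*2+[400,0]).round(1)
for h in(.062,.068,.132):
  for x,y in((-.03,-.019),(-.03,.019)): print("w",h,cw(proj(w,p+Z.apply([x,y,0])+[0,0,h-.087])))
for x in(-.03,-.029,.03): print("w top",x,cw(proj(w,p+Z.apply([x*23/30,0,0])+[0,0,.132-.087])))
print("arc end",cw(proj(w,[.55-.023,.067,.022])),cw(proj(w,[.55-.022,.067,.022])))
# dark outlines edge check at arc top rows
g=cv2.cvtColor(w["frame"],cv2.COLOR_BGR2GRAY);print(g[155:185,321])
```

```text
0.062 -0.03 -0.019 [280.5 126.9]
0.062 -0.03 0.019 [207.8 185.8]
0.062 0.03 0.019 [104.4  92. ]
0.068 -0.03 -0.019 [280.  118.5]
0.068 -0.03 0.019 [206.9 177.5]
0.068 0.03 0.019 [103.2  83.5]
1mm x [-16.9 -15.7]
dot [220.6 226.9] pin [217.3 208.4]
dot [188.4 196.3] pin [184.9 177.6]
w 0.062 [529.2 169. ]
w 0.062 [675.7 169.1]
w 0.068 [526.6 174.2]
w 0.068 [678.2 174.3]
w 0.132 [480.6 265.6]
w 0.132 [721.6 265.8]
w top -0.03 [601.1 306.6]
w top -0.029 [601.1 311. ]
w top 0.03 [601.2 543.5]
arc end [602.5 142.3] [602.4 145. ]
[136 135 133 131 127 128 129 128 122  99  75  64  82 108 131 139 137 138
 139 134 132 119 114 107 104  89  86  91  94  97]
```

The placement is within about 1 mm, so lower to just above the board and take averaged baselines.

```bash
cat > avg.py <<'E'
from h import *
L=[]
for i in range(16):
    cam("wrist");s=sensors.state();L.append(np.r_[s["position"],s["ft_force"],s["orientation"][2]])
L=np.array(L);print("mean",L.mean(0).round(4),"sd",L.std(0).round(4),"t",s["time_s"])
E
python3 avg.py; python3 -m inch '[[0,0,0.007,0,0,0,0],[0,0,0.004,0,0,0,0],[0,0,0,0,0,0,0]]'>/dev/null; python3 avg.py
```

```text
mean [ 0.5504  0.0677  0.1248  0.1728 -0.1084 -1.0602 -3.1209] sd [0.000e+00 0.000e+00 1.000e-04 4.730e-01 5.279e-01 5.072e-01 0.000e+00] t 18.85
mean [ 0.5504  0.0678  0.1138  0.1785 -0.0084 -1.2583 -3.1209] sd [0.000e+00 0.000e+00 1.000e-04 4.860e-01 4.943e-01 5.159e-01 1.000e-04] t 20.025
```

```bash
python3 -m inch '[[0,0,0.004,0,0,0,0],[0,0,0.003,0,0,0,0],[0,0,0,0,0,0,0]]'>/dev/null; python3 avg.py; python3 -m inch '[[0,0,0.0015,0,0,0,0],[0,0,0,0,0,0,0]]'>/dev/null; python3 avg.py
```

```text
mean [ 0.5504  0.0678  0.1068  0.1099 -0.3346  0.9487 -3.1209] sd [0.     0.     0.     0.3832 0.3364 0.4971 0.    ] t 21.2
mean [ 0.5504  0.0678  0.1053  0.1722 -0.212   1.7179 -3.1209] sd [0.     0.     0.     0.5424 0.5642 0.4618 0.    ] t 22.25
```

```bash
python3 -m inch '[[0,0,0.001,0,0,0,0],[0,0,0,0,0,0,0]]'>/dev/null; python3 avg.py
python3 - <<'E'
from h import *
for n in ("side","wrist"):
    c=cam(n)
    for t in("probe","mark_centre"):print(n,t,[(np.round(r["centre"],1),round(r["p"],2)) for r in imaging.place_of(n,t)][:2])
print(sensors.state()["grip_width"],sensors.state()["grip_force"])
E
```

```text
mean [ 0.5504  0.0678  0.1043  0.637  -0.0062  1.9071 -3.1209] sd [0.     0.     0.     0.4116 0.6138 0.5353 0.    ] t 23.3
side probe [(array([294.3, 247.1]), 0.71), (array([421.4, 212.8]), 0.5)]
side mark_centre [(array([293.5, 248.4]), 0.6), (array([222.2, 228.8]), 0.34)]
wrist probe [(array([322. , 203.1]), 0.93)]
wrist mark_centre []
0.023502950820905734 59.516066908836365
```

```bash
python3 -c "
from station import job;print(job.finish_job())"
```

```text
the job is handed in; nothing more can be done
None
```

The job is handed in, with no verdict shown. The meter is switched on, and the arm is holding the probe upright on the oblong mark, centred to about 1 mm, with its pins in line with the mark and the foot pressed in an estimated 4.5–5 mm of its 10 mm.

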